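Find the high disc by touch and press it level

ROBOT

A 7-joint arm with a two-finger parallel gripper is mounted at the origin on the work surface. World frame = base frame: x ahead of the robot, y to its left, z up, the work surface at z = 0. Lengths are in m, angles in rad, forces in N, time in s.
With the tool pointing down it reaches from about 0.425 to 0.95 m from the base axis. Payload 4.7 kg.
Tool frame: the origin (TCP) lies on the centre line of the jaws, within the pads' length; the fingertips stand robot.nose_length ahead of it and the grasp point (between the pads) lies 8 mm behind it (robot.nose_length is the distance from the TCP to the fingertips, in m); z points along the fingers, x is the direction in which the jaws open and shut, and the axes are right-handed (so a half turn about z gives the same grasp; the last joint's range is limited). The gripper opens to 85 mm and grips with 20 to 120 N. Pads are 22 mm wide; open, the fingers measure 114 mm over their backs; the gripper's body (76 mm by 85 mm) begins 54 mm behind the grasp point. The pads swing forward as they close: fully open they stand 13 mm farther back than shut.
Start: joints at [-1.27, 0.469, -0.049, 1.532, 0.024, 1.141, -0.082], TCP at [0.219, 0.639, 0.209] pointing down, gripper open.
Joint ranges: [-2.59, 2.59], [-0.33, 1.99], [-1.39, 1.29], [0.1, 2.45], [-1.04, 4.18], [0.21, 1.99], [-2.66, 2.66]. Speed limits (rad/s): [2.57, 2.57, 3.14, 3.14, 3.14, 3.14, 3.14].

INTERFACE

Orientations are given as [roll, pitch, yaw] about the fixed x, y, z axes, in that order (R = Rz(yaw) Ry(pitch) Rx(roll)).
In Python, from plant import robot gives the robot as it stands. Calls block until the motion is done:
- robot.goto(position, orientation): joint-space move of the TCP to a pose.
- robot.move_straight(position, vel=0.15, attitude=None, contact_N=None): straight line of the TCP; attitude=None keeps the orientation; vel is the mean speed in m/s. With contact_N (N) it stops when the force on the tool has changed by that much, and returns True; else False.
- robot.move_joints(angles): joint-space move.
- robot.grip(opening, strength=None): opening from 0.0 (shut) to 1.0 (fully open); strength is the grip in N (None keeps the last); returns when the fingers have stopped.
- robot.sleep(seconds).
- robot.inverse_kinematics(position, orientation): joint angles nearest the present ones, or None.
- robot.sense(): the state.
- robot.grab_frame(name): name is "side" or "top" or "wrist"; returns a dict with "image" (384x512x3 uint8, red, green, blue), "range_z" (384x512 float32, m along the optical axis (not along the pixel's ray), 0 where there is no reading), "fx", "fy", "cx", "cy" (pixels), "R" (3x3) and "t" (3): a world point X has camera coordinates R X + t. Camera axes: x right, y down, z forward; pixel columns grow to the right and rows downward; lengths in m; the calibration is good to about 2 mm. A picture is of the moment at which its call begins.
A pose or a line that the arm cannot do raises robot.IKError and nothing moves.
- robot.close_job(): hands the job in, once; it reports no verdict.
The state is a dict: "t": time; "joint_pos": joint angles; "joint_velocities": joint speeds; "effort": joint torques, N m; "tcp_pos": TCP position; "tcp_rot": TCP orientation; "wrist_force": force on the tool from outside, world axes, zero at the start; "torque": the same for the moment, N m; "opening": opening from 0.0 (shut) to 1.0 (fully open).
Only numpy, scipy, OpenCV 4.12 (cv2) and the standard library are available. Lean on these libraries where they do the work, as an engineer would, in place of code of your own. Each camera call takes 0.05 s, during which the arm holds its last target. There are 200 camera calls.

TASK

One of the five discs in the carrier plate stands proud and would jam the press. Take the probe from its holder and, with its tip, lightly touch all five discs near their centres, one after another, beginning at the end with the round post; then gently press the high one down with the probe until it is level with the others and no deeper, leaving the other four as they are. Stand the probe back in its holder; touch the discs and their plate with nothing but the probe, and leave the other things on the bench where they are.

Things in the scene. Friction and masses are not known exactly. Their poses are not given: they have to be found in the camera images.
- carrier: the carrier plate, a dark steel plate 84 x 310 mm and 24 mm thick, fixed to the bench. Origin: centre of its underside; z up, y along its length, towards the end where an upright round steel post (18 mm thick, 36 mm above the face) stands at a corner. Five round discs sit in nests in one row along its middle.
- holder_mouth (a point): centre of the mouth of the hole in the probe holder, a wooden block 70 x 70 x 50 mm fixed to the bench, hole 14 mm wide and going right through; z up, in the block's top face, 50 mm above the bench.
- probe_handle (a point): centre of the handle of the probe. The loose probe (80 to 170 g) is a black square handle 26 x 26 mm and 75 mm tall, with a round steel pin 10 mm thick and 45 mm long under it that ends in a ball tip. A 6 mm steel button tops the handle. z along the probe, away from the tip; x and y square to the handle's sides. It stands in the holder, handle resting on the block. Small loose things up to 90 mm tall lie about the bench.
- probe_tip (a point): the very end of the probe's ball tip, 82.5 mm below the handle's centre; z along the probe, away from the tip.
- seat1 (a point): centre of the first (nearest the post) nest from the post's end of the carrier plate, 4 mm above the plate's face, where a level disc's top lies; fixed to the plate; nests are 55 mm apart. The disc in it, like the others, is bare aluminium, 36 mm across; a level disc's top is within 0.3 mm of the nest's point, the high one's 3 to 5 mm above it; which nest has the high one varies.
- seat2 (a point): centre of the second nest from the post's end of the carrier plate, 4 mm above the plate's face, where a level disc's top lies; fixed to the plate; nests are 55 mm apart. Each nest grips its disc and holds it at any height: it does not move under less than 8 N, slides straight down when pushed with 9 to 10 N and stays where it is left; no stop underneath.
- seat3 (a point): centre of the third nest from the post's end of the carrier plate, 4 mm above the plate's face, where a level disc's top lies; fixed to the plate; nests are 55 mm apart.
- seat4 (a point): centre of the fourth nest from the post's end of the carrier plate, 4 mm above the plate's face, where a level disc's top lies; fixed to the plate; nests are 55 mm apart.
- seat5 (a point): centre of the fifth nest from the post's end of the carrier plate, 4 mm above the plate's face, where a level disc's top lies; fixed to the plate; nests are 55 mm apart.
Things that resemble listed ones, but are neither listed nor needed, are in the scene too. Of the things that look like the part that bears holder_mouth, the largest one is meant.

How it is judged:
On the way, in this order (a step that is already met when the one before it is completed fails the run):
1. the probe's tip touches the disc in the first (nearest the post) nest from the post, within 12 mm of its centre (horizontal distance between probe_tip and seat1 below 0.012 m and distance between probe_tip and seat1 below 0.016 m and (contact force between probe and disc_a above 0.5 N or contact force between probe and disc_b above 0.5 N or contact force between probe and disc_c above 0.5 N or contact force between probe and disc_d above 0.5 N or contact force between probe and disc_e above 0.5 N)), for 0.03 s.
2. the probe's tip touches the disc in the second nest from the post, within 12 mm of its centre (horizontal distance between probe_tip and seat2 below 0.012 m and distance between probe_tip and seat2 below 0.016 m and (contact force between probe and disc_a above 0.5 N or contact force between probe and disc_b above 0.5 N or contact force between probe and disc_c above 0.5 N or contact force between probe and disc_d above 0.5 N or contact force between probe and disc_e above 0.5 N)), for 0.03 s.
3. the probe's tip touches the disc in the third nest from the post, within 12 mm of its centre (horizontal distance between probe_tip and seat3 below 0.012 m and distance between probe_tip and seat3 below 0.016 m and (contact force between probe and disc_a above 0.5 N or contact force between probe and disc_b above 0.5 N or contact force between probe and disc_c above 0.5 N or contact force between probe and disc_d above 0.5 N or contact force between probe and disc_e above 0.5 N)), for 0.03 s.
4. the probe's tip touches the disc in the fourth nest from the post, within 12 mm of its centre (horizontal distance between probe_tip and seat4 below 0.012 m and distance between probe_tip and seat4 below 0.016 m and (contact force between probe and disc_a above 0.5 N or contact force between probe and disc_b above 0.5 N or contact force between probe and disc_c above 0.5 N or contact force between probe and disc_d above 0.5 N or contact force between probe and disc_e above 0.5 N)), for 0.03 s.
5. the probe's tip touches the disc in the fifth nest from the post, within 12 mm of its centre (horizontal distance between probe_tip and seat5 below 0.012 m and distance between probe_tip and seat5 below 0.016 m and (contact force between probe and disc_a above 0.5 N or contact force between probe and disc_b above 0.5 N or contact force between probe and disc_c above 0.5 N or contact force between probe and disc_d above 0.5 N or contact force between probe and disc_e above 0.5 N)), for 0.03 s.
6. after that, the high disc is pressed level: all five disc tops 28 mm above the plate's underside, within 1.5 mm (z of disc_a in the frame of carrier between 0.0265 and 0.0295 m and z of disc_b in the frame of carrier between 0.0265 and 0.0295 m and z of disc_c in the frame of carrier between 0.0265 and 0.0295 m and z of disc_d in the frame of carrier between 0.0265 and 0.0295 m and z of disc_e in the frame of carrier between 0.0265 and 0.0295 m), for 0.2 s.
At the end, for the whole second after the job is handed in: All five disc tops lie level, 28 mm above the carrier plate's underside within 1.5 mm up or down, and the probe stands released and still in its holder, tip down in the hole (tip within 6 mm of the hole's axis and less than 10 mm above the bench, tilted less than 0.1 rad) (all of step 6 and horizontal distance between probe_tip and holder_mouth below 0.006 m and angle between probe_tip's own z axis and vertical below 0.1 rad and z of probe_tip in the frame of holder_mouth below -0.04 m and linear speed of probe below 0.02 m/s); the robot touches nothing.
It fails at once if any disc is pushed more than 2.5 mm below level (z of any of disc_a, disc_b, disc_c, disc_d, disc_e in the frame of carrier below 0.0255 m).
It fails at once if the probe pushes on a disc or the carrier plate with more than 20 N (contact force between probe and disc_a above 20 N or contact force between probe and disc_b above 20 N or contact force between probe and disc_c above 20 N or contact force between probe and disc_d above 20 N or contact force between probe and disc_e above 20 N or contact force between probe and carrier above 20 N).
It fails at once if the robot itself touches a disc or the carrier plate (contact force between any of the arm, the fingers and disc_a above 0.5 N or contact force between any of the arm, the fingers and disc_b above 0.5 N or contact force between any of the arm, the fingers and disc_c above 0.5 N or contact force between any of the arm, the fingers and disc_d above 0.5 N or contact force between any of the arm, the fingers and disc_e above 0.5 N or contact force between any of the arm, the fingers and carrier above 0.5 N).
It fails at once if a bystander is moved more than 15 mm (distance of any of ring_gauge, spare_disc, spare_disc2, oil, brush, gauge_block, calliper from where it was at the start of the episode above 0.015 m).
It also fails if it takes over 70 s, if anything falls off the work surface, if the arm or the gripper's body presses on something with over 40 N, if the wrist force passes 120 N, or if a joint passes its speed limit or range.

## Working session

There is one attempt and no reset: what is moved stays moved. The work goes in short steps, each a Python script; the robot and the scene stay as the last script left them, time stands still between calls to the robot, and variables do not carry over. Pictures are saved under pics/ and viewed, about 8 in all and at most 12, crops included, and the job is handed in when it is done.

```bash
mkdir -p pics; ls
python3 - <<'E'
from plant import robot
import cv2,numpy as np
s=robot.sense();print(s['t'],s['tcp_pos'],s['tcp_rot'],robot.nose_length,s['wrist_force'])
for n in("top","side"):
    f=robot.grab_frame(n);np.savez(f"{n}0.npz",**f)
    cv2.imwrite(f"pics/{n}0.png",cv2.resize(f["image"][:,:,::-1],(800,600),interpolation=cv2.INTER_CUBIC))
    print(n,f["fx"],f["cx"],f["R"],f["t"])
E
```

```text
pics
0.0 [0.21836843 0.63802775 0.20794667] [3.14154291e+00 1.96796959e-03 1.24101884e+00] 0.011 [-0.37270766 -0.27444834 -0.47488818]
top 456.15856151083545 260.37077445480696 [[ 0.01147207 -0.9998983   0.00847289]
 [-0.99785742 -0.01199367 -0.06431743]
 [ 0.06441251 -0.00771689 -0.99789352]] [-0.08824067  0.51122826  0.94164802]
side 397.1171129631479 258.91085474795534 [[ 0.86463549 -0.50239377  0.00244107]
 [-0.34440439 -0.5962543  -0.72516648]
 [ 0.36577462  0.62616396 -0.68856926]] [-0.47922246  0.22112305  0.7711955 ]
```

View pics/top0.png

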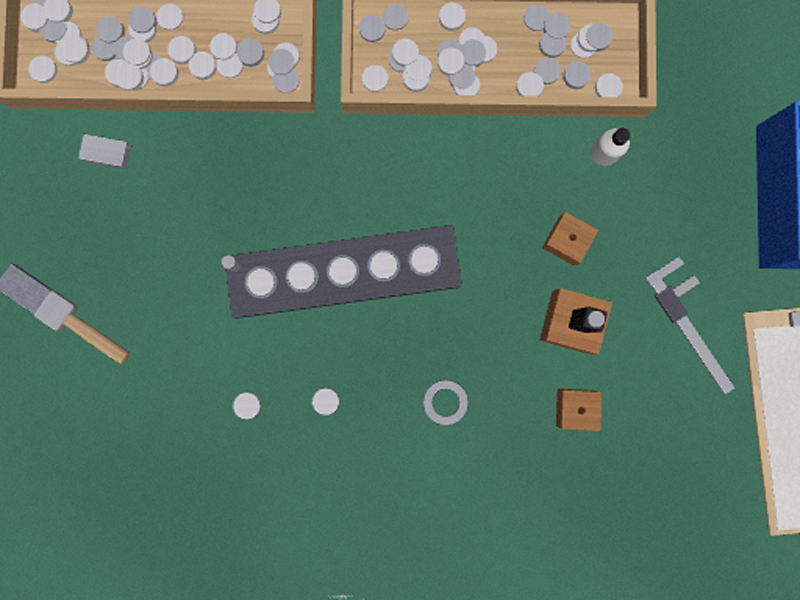

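View pics/side0.png

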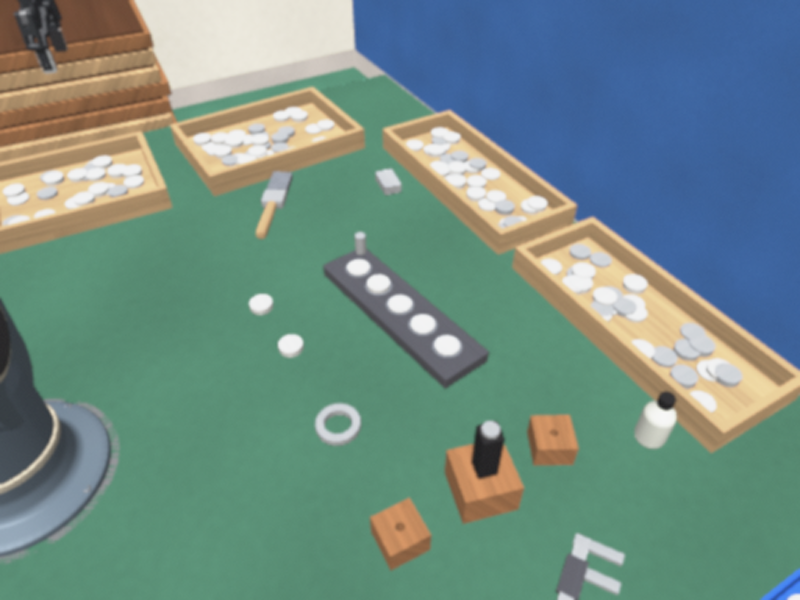

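The top view shows three wooden blocks, at (571,238), (577,322) and (580,410). The middle one is the largest and carries the black probe (button at 595,320), so it's the holder. The carrier's post is at (229,262) and the discs run from (261,282) to (424,260).

```bash
cat > h.py <<'E'
import numpy as np,cv2
def world(f):
    z=np.asarray(f["range_z"]);v,u=np.mgrid[:z.shape[0],:z.shape[1]]
    c=np.stack([(u-f["cx"])/f["fx"]*z,(v-f["cy"])/f["fy"]*z,z],-1)
    return (c-f["t"])@f["R"], z>0     # R^T (c-t)
def pix(f,X):
    c=f["R"]@np.asarray(X)+f["t"];return c[0]/c[2]*f["fx"]+f["cx"],c[1]/c[2]*f["fy"]+f["cy"]
def rect(P,sel):
    (c,wh,a)=cv2.minAreaRect((P[sel][:,:2]*1000).astype(np.float32));return np.round(c,1),np.round(wh,1),round(a,1),int(sel.sum())
E
python3 - <<'E'
from h import *
f=np.load("top0.npz");P,ok=world(f)
def box(u0,v0,u1,v1):
    m=np.zeros(ok.shape,bool);m[int(v0*.64):int(v1*.64),int(u0*.64):int(u1*.64)]=1;return m&ok
g=box(200,330,400,380);print("bench z",np.median(P[g][:,2]))
b=box(535,285,625,360);z=P[...,2]
print("z hist",np.histogram(z[b],bins=np.arange(0,.15,.01)))
k=cv2.erode
print("holder",rect(P,b&(z>.04)&(z<.06)))
print("handle",rect(P,b&(z>.115)&(z<.127)),"button",rect(P,b&(z>.127)), np.median(P[b&(z>.127)],0), P[b&(z>.115)].mean(0))
c=box(215,220,470,325)
print("carrier",rect(P,c&(z>.015)&(z<.034)),"post",rect(P,c&(z>.045)),np.median(z[c&(z>.018)&(z<.026)]))
img=f["image"]
for u,v in[(261,282),(302,276),(343,270),(384,265),(424,259)]:
    d=box(u-22,v-22,u+22,v+22)&(img.min(-1)>150);print(rect(P,d),P[d].mean(0).round(4),np.median(z[d]).round(4))
for n,bb in dict(b1=(540,205,605,270),b3=(550,385,610,435),oil=(590,120,640,170),cal=(640,250,740,400),ring=(415,370,480,430)).items():
    m=box(*bb)&(z>.006);print(n,rect(P,m),z[m].max())
im=img[170:240,340:400,::-1]
cv2.imwrite("pics/c1.png",cv2.resize(im,None,fx=9,fy=8,interpolation=cv2.INTER_CUBIC))
E
```

```text
bench z 0.0006671741152947647
z hist (array([877,  38,  41,  38, 336, 577,  19,  23,  19,  22,  21,  23, 118,
        76]), array([0.  , 0.01, 0.02, 0.03, 0.04, 0.05, 0.06, 0.07, 0.08, 0.09, 0.1 ,
       0.11, 0.12, 0.13, 0.14]))
holder (array([ 481.1, -305.2]), array([71.2, 70.2]), 75.1, 913)
handle (array([ 481.3, -305.4]), array([26.4, 26.3]), 75.1, 102) button (array([ 480.9, -306. ]), array([21.3, 21.3]), 74.8, 103) [ 0.48072121 -0.30480227  0.1316639 ] [ 0.48083417 -0.3034411   0.12754332]
carrier (array([545.1,   4.4]), array([ 84.7, 310.3]), 8.5, 5769) post (array([551.5, 148. ]), array([16.7, 17.1]), 88.7, 76) 0.02410018414826462
(array([529.2, 113.9]), array([34., 34.]), 2.5, 233) [0.5289 0.1133 0.0287] 0.0289
(array([537.7,  60.2]), array([35.2, 34. ]), 88.6, 233) [0.537  0.0591 0.0331] 0.0334
(array([545. ,   4.1]), array([33.6, 33.9]), 88.2, 232) [0.545  0.0045 0.0287] 0.0287
(array([554. , -49.6]), array([34.1, 33.4]), 1.1, 231) [ 0.5534 -0.0497  0.0283] 0.0283
(array([ 561. , -103.8]), array([34.2, 33.5]), 1.4, 229) [ 0.5613 -0.104   0.0285] 0.0286
b1 (array([ 589.4, -306.4]), array([64.4, 51.7]), 61.0, 694) 0.04189721691325864
b3 (array([ 365. , -311.2]), array([52.1, 50.5]), 88.1, 710) 0.04161975361965256
oil (array([ 714.4, -350.2]), array([39.1, 33.9]), 39.5, 444) 0.08887887483342898
cal (array([ 479.8, -482.5]), array([188.8,  61.8]), 33.9, 820) 0.012706475450442468
ring (array([ 371.1, -135. ]), array([59.1, 57.7]), 45.6, 406) 0.018160591314335187
```

View pics/c1.png

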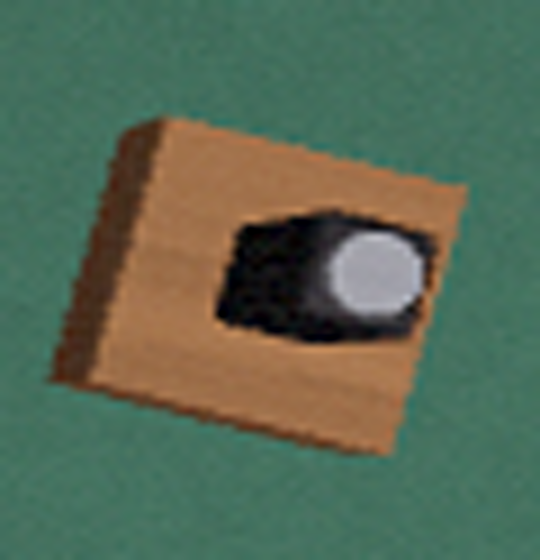

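The crop confirms it: the largest block has the handle standing centred on it, and both have the same yaw (75.1°, mod 90°). By depth, disc 2 is the high one, about 4.6 mm up. Next: approach and grasp.

```bash
cat >> h.py <<'E'
H=np.array([.4811,-.3054]); C=np.array([.5451,.0044]); Y=np.array([-.1478,.989])
seat=lambda k:C+(3-k)*.055*Y
LIFT=.195
E
python3 - <<'E'
from h import *
from plant import robot
best=None
for k in range(-2,2):
    yaw=np.deg2rad(-14.9+90*k); o=[np.pi,0,yaw]
    q=[robot.inverse_kinematics([*p,z],o) for p,z in[(H,.25),(H,.092),(seat(1),.2),(seat(5),.11),(seat(1),.11)]]
    print(k,[None if a is None else np.round(a,2).tolist() for a in q])
E
```

```text
-2 [[-0.33, 0.42, 1.12, 1.78, -0.41, 1.2, -2.49], [-0.27, 0.69, 1.11, 1.94, -0.75, 1.0, -2.21], [-0.28, 0.26, -0.0, 1.86, 0.0, 1.02, 2.59], [0.92, 0.72, -1.18, 1.84, 0.75, 1.11, 2.34], [-0.21, 0.37, -0.09, 1.95, 0.05, 0.83, 2.55]]
-1 [[-0.37, 0.48, 1.22, 1.78, -0.47, 1.22, -0.85], [0.0, 0.5, 0.66, 1.93, -0.4, 0.85, -0.96], [-0.87, 0.3, 0.72, 1.9, -0.23, 1.03, -1.88], [-0.67, 0.67, 1.14, 1.93, -0.72, 1.03, -1.03], [-0.84, 0.44, 0.72, 1.99, -0.38, 0.86, -1.75]]
0 [[-0.36, 0.46, 1.19, 1.78, -0.45, 1.22, 0.7], [-0.02, 0.5, 0.69, 1.93, -0.42, 0.85, 0.63], [-0.71, 0.28, 0.52, 1.89, -0.16, 1.02, -0.39], [-0.46, 0.5, 0.76, 1.92, -0.44, 0.9, 0.26], [-0.67, 0.39, 0.48, 1.98, -0.24, 0.83, -0.31]]
1 [[-0.39, 0.5, 1.26, 1.78, -0.51, 1.24, 2.32], [-0.2, 0.61, 0.98, 1.94, -0.64, 0.93, 2.4], [-0.54, 0.26, 0.3, 1.88, -0.09, 1.02, 1.11], [-0.32, 0.45, 0.56, 1.91, -0.31, 0.87, 1.71], [-0.48, 0.37, 0.24, 1.97, -0.12, 0.82, 1.13]]
```

```bash
cat >> h.py <<'E'
O=[np.pi,0,np.deg2rad(-14.9)]
E
python3 - <<'E'
from h import *
from plant import robot
p=robot.sense()['tcp_pos']
robot.move_straight([p[0],p[1],.30],vel=.2)
robot.goto([*H,.25],O)
f=robot.grab_frame("wrist")
robot.move_straight([*H,.093],vel=.1,contact_N=8)
print(robot.sense()['tcp_pos'],robot.sense()['wrist_force'])
robot.grip(0.0,80)
s=robot.sense();print(s['t'],s['tcp_pos'],s['tcp_rot'],s['opening'],s['wrist_force'])
robot.move_straight([*H,.12],vel=.06)
s=robot.sense();print(s['t'],s['tcp_pos'],s['opening'],s['wrist_force'])
robot.move_straight([*H,LIFT],vel=.1)
s=robot.sense();print(s['t'],s['tcp_pos'],s['opening'],s['wrist_force'])
g=robot.grab_frame("side")
a=cv2.resize(f["image"],(400,300));u,v=map(int,pix(g,[*H,.13]));print(u,v)
b=cv2.resize(g["image"][max(0,v-90):v+90,max(0,u-90):u+90],(400,400))
o=np.zeros((400,800,3),np.uint8);o[:300,:400]=a;o[:,400:]=b
cv2.imwrite("pics/g1.png",o[:,:,::-1])
E
```

```text
[ 0.48146376 -0.30565196  0.09355841] [-0.17555606  0.14609484 -0.70817409]
6.475 [ 0.48156861 -0.30572353  0.09343827] [ 3.14133650e+00 -1.13735916e-03 -2.59990781e-01] 0.27676860877804205 [1.03584899 0.22905603 2.31708614]
7.075 [ 0.48111308 -0.30519734  0.12008299] 0.2811319799877532 [ 0.75806561 -0.17582929 -1.15136358]
7.975 [ 0.48081893 -0.30488581  0.19442358] 0.2745244030222166 [-0.24780611  0.72628541 -0.54288164]
312 275
```

View pics/g1.png

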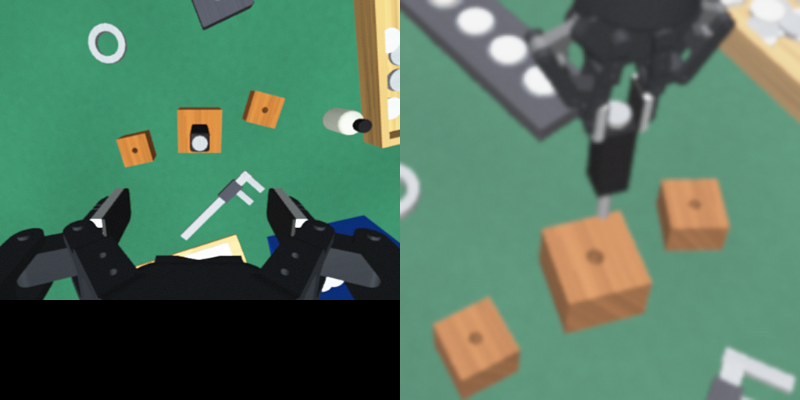

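Left is the wrist view before the grasp. Right is the side view after it: the probe is held upright, clear of the holder, with the pin at (603,205) above the hole at (595,257). Next I touch the five discs.

Run:
```python
from h import *
from plant import robot
w=[]
for _ in range(10): w.append(robot.sense()['wrist_force'][2]); robot.sleep(.01)
print("Fz noise",np.mean(w),np.std(w))
p=[*seat(1),LIFT]; robot.move_straight(p,vel=.2)
res={}
for k in range(1,6):
    robot.move_straight([*seat(k),.13],vel=.15); robot.sleep(.15)
    f0=np.mean([robot.sense()['wrist_force'][2] for _ in range(3)])
    hit=robot.move_straight([*seat(k),.107],vel=.012,contact_N=3)
    robot.sleep(.1); s=robot.sense()
    print(k,hit,s['t'],s['tcp_pos'].round(5),"dF",s['wrist_force'][2]-f0,s['opening'])
    robot.move_straight([*seat(k),.13],vel=.1)
    if not hit: break
```

```text
Fz noise -1.2055012646010834 0.7927192320671147
1 True 12.3667 [0.52884 0.11317 0.11589] dF 5.98916468414035 0.27615879787478215
2 True 14.4 [0.53696 0.05875 0.12035] dF 5.850563988765634 0.273495686648681
3 True 16.5833 [0.54509 0.00438 0.11587] dF 6.44997324251843 0.2731018094425706
4 True 18.825 [ 0.55326 -0.05001  0.1157 ] dF 5.896233443410459 0.276625194488246
5 True 21.0667 [ 0.56135 -0.10442  0.1157 ] dF 4.700257023422907 0.2759165225049744
```

Disc 2 is 4.55 mm high, and the touches read about 6 N, below the slip force. I'll press in small steps with TCP-height feedback.

Run:
```python
from h import *
from plant import robot
x=seat(2);T=.1158
robot.move_straight([*seat(5),.135],vel=.1)
robot.move_straight([*x,.135],vel=.2); robot.sleep(.2)
f0=np.mean([robot.sense()['wrist_force'][2] for _ in range(5)])
robot.move_straight([*x,.1212],vel=.05)
cmd=.1205
for i in range(25):
    robot.move_straight([*x,cmd],vel=.005); robot.sleep(.05)
    s=robot.sense();z=s['tcp_pos'][2];F=s['wrist_force'][2]-f0
    print(round(cmd,5),z.round(5),F.round(1))
    if z<T+.0001 or F>15: break
    cmd-=min(.0005,max(.0001,z-T))
robot.move_straight([*x,.135],vel=.03)
# check by light touches on 2 and 3
for k in(2,3):
    robot.move_straight([*seat(k),.125],vel=.15); robot.sleep(.15)
    hit=robot.move_straight([*seat(k),.110],vel=.01,contact_N=3); s=robot.sense()
    print(k,hit,s['t'],s['tcp_pos'].round(5),s['wrist_force'][2]-f0)
    robot.move_straight([*seat(k),.14],vel=.1)
```

```text
0.1205 0.12051 -0.2
0.12 0.12019 1.6
0.1195 0.11997 5.0
0.119 0.11966 6.8
0.1185 0.11922 6.7
0.118 0.11873 7.2
0.1175 0.11824 7.3
0.117 0.11774 7.2
0.1165 0.11723 7.6
0.116 0.11675 6.6
0.1155 0.11623 6.5
0.11507 0.11581 7.2
2 True 29.0 [0.53695 0.05873 0.11594] 3.5952183159945146
3 True 31.0167 [0.54517 0.00432 0.11589] 4.216456779671381
```

Run:
```python
from h import *
from plant import robot
robot.move_straight([*seat(3),LIFT],vel=.2)
robot.move_straight([*H,LIFT],vel=.2); robot.sleep(.2)
robot.move_straight([*H,.145],vel=.1); robot.sleep(.15)
hit=robot.move_straight([*H,.105],vel=.04,contact_N=6)
s=robot.sense();print(hit,s['t'],s['tcp_pos'].round(4),s['wrist_force'])
if not hit:
    hit=robot.move_straight([*H,.0915],vel=.015,contact_N=4)
    s=robot.sense();print(hit,s['t'],s['tcp_pos'].round(4),s['wrist_force'])
```

```text
False 35.725 [ 0.4813 -0.3056  0.1053] [ 0.45341238 -0.37713771 -1.5526869 ]
True 36.4667 [ 0.4811 -0.3055  0.0933] [-0.73765657  0.4094202   4.52267831]
```

Run:
```python
from h import *
from plant import robot
robot.grip(1.0); robot.sleep(.2)
robot.move_straight([*H,.25],vel=.12)
robot.goto([.45,-.10,.32],O)
f=robot.grab_frame("top");g=robot.grab_frame("side");P,ok=world(f);z=P[...,2]
D=np.linalg.norm(P[...,:2]-H,axis=-1)<.06
print(robot.sense()['t'],"holder",rect(P,D&(z>.04)&(z<.06)),"handle",rect(P,D&(z>.115)&(z<.127)),"button",np.median(P[D&(z>.127)],0))
for k in range(1,6): print(k,np.median(z[np.linalg.norm(P[...,:2]-seat(k),axis=-1)<.013]).round(4))
o=np.zeros((384,800,3),np.uint8);o[:,:400]=cv2.resize(f["image"],(400,384));o[:,400:]=cv2.resize(g["image"],(400,384))
cv2.imwrite("pics/end.png",o[:,:,::-1])
```

```text
39.7333 holder (array([ 478.7, -314.1]), array([53.3, 70.3]), 75.6, 403) handle (array([ 480.3, -305.1]), array([26. , 26.1]), 76.7, 104) button [ 0.48064758 -0.30497441  0.13122852]
1 0.0288
2 0.0288
3 0.0288
4 0.0286
5 0.0287
```

View pics/end.png

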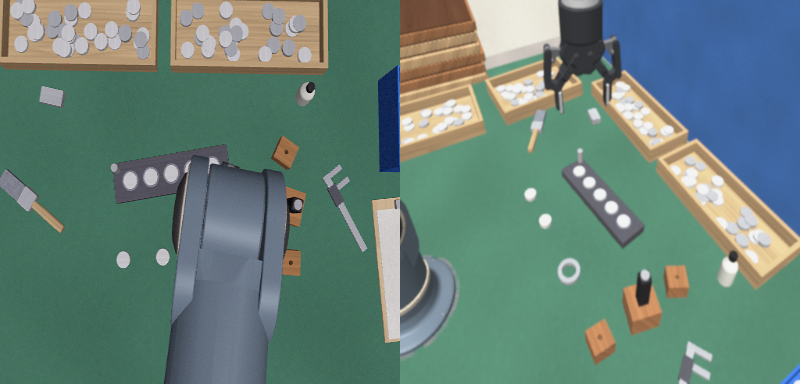

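The probe stands in the holder, with its handle at (644,290) in the right half and the button at z = 0.131 as at the start. The discs are level, nothing else has moved, and the arm is clear of everything. Handing in.

```bash
python3 -c "
from plant import robot
robot.close_job();print(robot.sense()['t'])"
```

```text
the job is handed in; nothing more can be done
the job is handed in; nothing more can be done
```

The job is done and handed in at about 40 s of the 70 s allowed. I took the probe from the largest block, touched discs 1 to 5 in order from the post end, and pressed the high one level. It was disc 2, 4.55 mm high. The probe is back in its holder and released.

- **Forces:** the touches read about 5 to 6 N, below the 8 N at which a disc moves. While pressing, the wrist sensor read up to 7.6 N. That is less than the stated 9 to 10 N sliding force, but the disc did move.
- **Disc heights:** a light re-touch after pressing gave disc 2 within 0.05 mm of disc 3. The last top-camera depth put the tops of all five discs at 28.6 to 28.8 mm, which includes about 0.7 mm of camera offset on the bench. The arm partly hid the carrier in that picture, so disc 5's figure is the least certain.
- **Probe:** the button is back at 131 mm height, within 0.3 mm of where it started. The handle is within about 1 mm, with its yaw about 1.6° different.
- **Other things on the bench:** in the final pictures none of them appear to have moved. I compared these by eye only.
- **Holder:** the last camera fit of the block was cut off by the arm (53 x 70 mm instead of 70 x 70), so I did not use it.

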